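Stand the fallen ring stand back up and push it home

ROBOT

A 6-joint arm with a two-finger parallel gripper is mounted at the origin on the work surface. World frame = base frame: x ahead of the robot, y to its left, z up, the work surface at z = 0. Lengths are in m, angles in rad, forces in N, time in s.
With the tool pointing down it reaches from about 0.3 to 0.775 m from the base axis. Payload 14.6 kg.
Tool frame: the origin (TCP) lies midway between the tips of the shut fingers; the grasp point (between the pads) lies 19 mm behind it (grasp_offset is the distance from the TCP to the grasp point, in m); z points along the fingers, y is the line along which they close (so a half turn about z gives the same grasp; the last joint's range is limited). The gripper opens to 94 mm and grips with 3 to 60 N. Pads are 16 mm wide; open, the fingers measure 119 mm over their backs; the gripper's body (75 mm by 177 mm) begins 78 mm behind the grasp point.
Start: joints at [-0.067, 0.3, 1.521, -0, 1.321, -0.067], TCP at [0.55, -0, 0.205] pointing down, gripper open.
Joint ranges: [-3.03, 3.03], [-0.79, 2.21], [0.23, 2.52], [-1.04, 4.18], [0, 3.07], [-2.55, 2.55]. Speed limits (rad/s): [2.22, 2.22, 2.57, 3.14, 3.14, 3.14].

INTERFACE

Orientations are given as [roll, pitch, yaw] about the fixed x, y, z axes, in that order (R = Rz(yaw) Ry(pitch) Rx(roll)).
In Python, from station import * gives the robot as it stands. The module is installed in compiled form; this text tells all that it offers.
- The arm moves only by the tool send_rows, never from a script. Its argument "rows" is a list of rows, each an object of numbers: "dx", "dy", "dz": the shift along the tool's x, y, z in mm; "roll": the turn about the tool's z in degrees; "jaw": the closure, from -1 (fully open) to 1 (shut). In form: [{"dx": .., "dy": .., "dz": .., "roll": .., "jaw": ..}, ...]. A call has 1 to 12 rows; each row shifts and turns the commanded pose from where the row before left it, along the tool's axes as they then stand; what a row does not reach is not made up. A row lasts 1/12 s, in which the tool goes at most 41.7 mm and 7.16 degrees, less where a joint would pass 70% of its speed; a pose out of reach is approached as far as the arm can. A call is refused whole if a number of a shift passes 41.7 or a number of a turn 7.16, either way. A call with a gripper value outside its range is refused whole. The fingers move at their own pace and stop on an object; "force" is the grip in N (left out, the last holds). Time passes only in rows, so rows that do not move let the fingers close. It gives the time, the measured TCP pose, the force, the opening and the grip force at its end, in the units of the state.
- get_obs(): the state, without advancing time (a new reading comes with each control period).
- camera(name): name is "scene" or "side" or "wrist"; returns a dict with "frame" (480x640x3 uint8, red, green, blue), "z_map" (480x640 float32, m along the optical axis (not along the pixel's ray), 0 where there is no reading), "camera_matrix" (3x3 intrinsics, pixels), "rvec" (rotation vector, rad) and "tvec" (3), from world to camera coordinates, as OpenCV has them. Camera axes: x right, y down, z forward; pixel columns grow to the right and rows downward; lengths in m; the calibration is good to about 2 mm. A picture is of the moment at which its call begins.
- hand_in(): hands the job in; it is judged then, once.
The state is a dict: "time_s": time; "qpos": joint angles; "joint_vel": joint speeds; "tau": joint torques, N m; "ee_pos": TCP position; "eef_rot": TCP orientation; "force": force on the tool from outside, world axes, zero at the start; "moment": the same for the moment, N m; "grip_width": finger opening in m; "grip_force": force on a finger pad.
Only numpy, scipy, OpenCV 4.12 (cv2) and the standard library are available. Lean on these libraries where they do the work, as an engineer would, in place of code of your own. Each camera call takes 0.05 s, during which the arm holds its last target. There are 200 camera calls.

TASK

The ring stand has been knocked over on the jeweller's bench. Push on its square foot to tip it back upright where it is, then push the standing stand across the bench until its foot sits flush against the wooden rail. Use the fingers only to push: do not grip, lift or carry the stand, and leave everything else where it is.

Things in the scene. Friction and masses are not known exactly. Their poses are not given: they have to be found in the camera images.
- stand: The fallen ring stand, aluminium, about 0.4 kg, loose: square foot plate 90 x 90 mm, 12 mm thick; round post at its centre tapering from 30 to 16 mm diameter; 130 mm tall overall. Origin: centre of the foot's underside. x axis: along the post, foot to post end (straight up when upright); y, z parallel to the foot's sides. At the start z is mostly up, y level, the underside looks roughly towards the rail.
- stand_push (a point): Point to push on: on the post side of the foot plate, 36 mm from the foot's centre, above the post; as it lies, 9 mm below the foot's upper edge, which is 87 mm above the bench. Pushed here towards the rail side, the stand turns about the foot's lower edge and after about 45 degrees goes on by itself; the post then swings up behind whatever pushed the foot.
- stand_end (a point): Centre of the post's free end, 130 mm from the foot's underside. At the start it lies on the bench on the robot's side, the post dipping 17 degrees towards it. The stand's centre of mass lies on the post's axis about 24 mm from the foot's underside.
- rail: Light wooden rail screwed to the bench beyond the stand: 620 mm long (along its y axis), 30 mm high, 30 mm deep. Its origin is at the middle of its length, on its front face (the face towards the robot) at bench height; its x axis points from the front face away from the robot, square to the face. A stand with its foot flush against it has its foot's centre at x = -45 mm in the rail's frame.
- small_stand: A smaller upright ring stand, aluminium, foot 60 x 60 mm, 100 mm tall, near the left end of the rail; bystander, leave it. Origin under its foot.
- bur_cup: Steel cup, 68 mm diameter, 70 mm high, burs standing in it to about 130 mm, near the right end of the rail; bystander. Origin under its base.
- ring_box: Closed blue ring box, 55 x 60 mm, 45 mm high, to the left of the fallen stand; bystander. Origin under its base.
- flux_jar: Amber jar with black cap, 54 mm diameter, 70 mm high, to the right of the fallen stand; bystander. Origin under its base.
- bench_block: Plain steel bench block, 70 x 50 mm, 28 mm high, on the left of the bench; bystander. Origin under its base.
- hammer: Hammer, 220 mm long, lying on the left of the bench; bystander.
- file: File with a round wooden handle, about 215 mm long, lying on the right of the bench; bystander.
Things that resemble listed ones, but are neither listed nor needed, are in the scene too. What is shaped like the stand but pink is not meant.

How it is judged:
By the outcome, as a careful person would: the job done as asked, in the order asked, and still so for the second after the job is handed in, with the robot touching nothing.
It also fails if it takes over 58 s, if anything falls off the work surface, if the arm or the gripper's body presses on something with over 40 N, if the wrist force passes 120 N, or if a joint passes its speed limit or range.

## Working session

There is one attempt and no reset: what is moved stays moved. The work goes in short steps, Python scripts to look and compute and a tool call to move; the robot and the scene stay as the last step left them, time stands still between calls to the robot, and variables do not carry over. Pictures are saved under pics/ and viewed, at most 10 in all, crops included, and the job is handed in when it is done.

Besides the shell and the picture viewer there is one more tool, called after ">>>" by a JSON object that holds its "method" and its "body", one argument or row to a line. send_rows: Moves the arm, as the interface text tells. Its arguments: {"type":"object","properties":{"rows":{"type":"array"},"force":{"type":"number"}},"required":["rows"]}

```bash
mkdir -p pics; cat > h.py <<'E'
from station import *
import numpy as np, cv2
def cam(n):
    c=camera(n); R=cv2.Rodrigues(np.array(c["rvec"],float))[0]; t=np.array(c["tvec"],float).ravel()
    K=np.array(c["camera_matrix"]); z=c["z_map"]; v,u=np.mgrid[:480,:640]
    P=np.stack([(u-K[0,2])/K[0,0]*z,(v-K[1,2])/K[1,1]*z,z],-1)
    W=(P-t)@R
    W[z==0]=np.nan
    return c["frame"],W
def save(n,f): cv2.imwrite("pics/"+n,cv2.cvtColor(f,cv2.COLOR_RGB2BGR))
E
python3 - <<'E'
from h import *
for n in("scene","side"):
    f,W=cam(n); save(n+".png",f); np.save(n+".npy",W)
print(get_obs())
E
```

```text
{'time_s': 0.1, 'qpos': array([-6.65990584e-02,  3.00435984e-01,  1.52150216e+00,  1.16386663e-05,
        1.32067885e+00, -6.66054075e-02]), 'joint_vel': array([ 0.00135057, -0.00157308,  0.00072791,  0.00200747, -0.00100924,
        0.00041113]), 'tau': array([ 1.84928511e-03, -5.32644153e+01, -3.53284299e+01,  7.10431044e-02,
        2.34944851e-02, -7.30603051e-05]), 'ee_pos': array([5.49776502e-01, 1.55498994e-05, 2.04938970e-01]), 'eef_rot': array([-3.14057133e+00, -7.94249518e-05,  1.57079975e+00]), 'force': array([ 0.03823754, -0.82037414, -0.43620764]), 'moment': array([ 0.00296689,  0.03199941, -0.00334508]), 'grip_force': 0.0, 'grip_width': 0.09394392338764593}
```

View pics/scene.png

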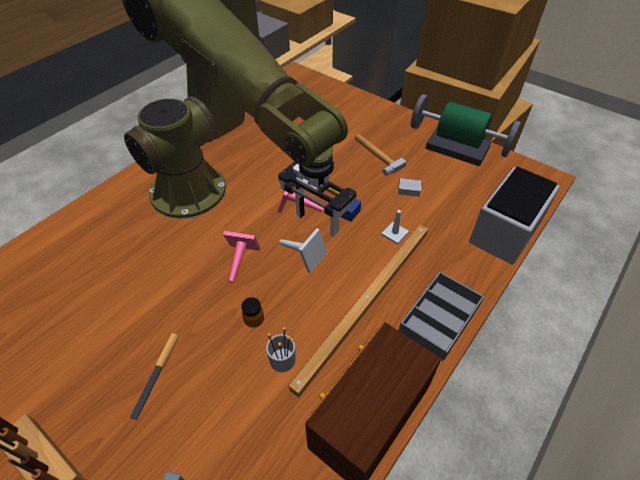

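View pics/side.png

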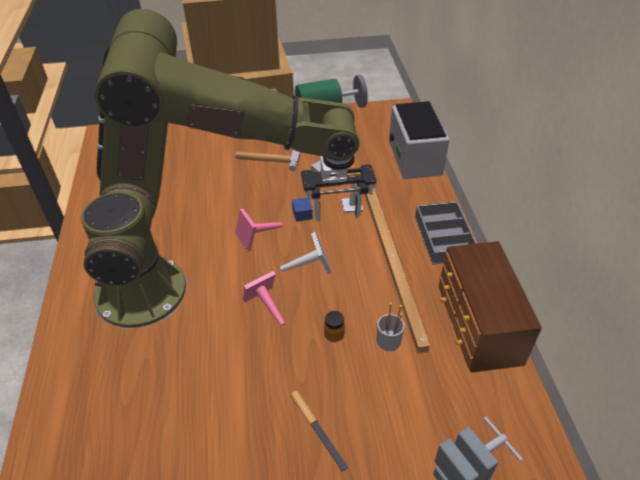

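The stand is the grey one, at scene (312,250) and side (320,255). Look-alikes are the pink stands at scene (240,245) and (300,200), and the small upright stand at scene (396,230), which is a bystander. The rail runs from scene (295,385) to (423,230).

```bash
python3 - <<'E'
from h import *
S={}
for n in("scene","side"):
    W=np.load(n+".npy"); f=cv2.cvtColor(cv2.imread(f"pics/{n}.png"),cv2.COLOR_BGR2RGB).astype(int)
    u0,v0,u1,v1={"scene":(272,222,334,278),"side":(275,228,335,280)}[n]
    w=W[v0:v1,u0:u1]; g=f[v0:v1,u0:u1]; sat=g.max(-1)-g.min(-1)
    m=(sat<40)&(w[...,2]>0.004)&(w[...,2]<0.11)
    S[n]=p=w[m]; print(n,len(p),p.min(0),p.max(0))
    print(" table z",np.nanmedian(W[300:340,200:240,2]))
    for lo in np.arange(0,.1,.01):
        q=p[(p[:,2]>=lo)&(p[:,2]<lo+.01)]
        if len(q): print(" z%.2f"%lo,len(q),q.mean(0).round(3),q.min(0).round(3),q.max(0).round(3))
    # rail top
    w=W.reshape(-1,3);ff=f.reshape(-1,3)
    m=(abs(w[:,2]-.03)<.004)&(ff[:,0]>130)&(ff[:,0]-ff[:,2]>40)&(w[:,0]>.5)&(abs(w[:,1])<.5)
    q=w[m]; print(" rail",len(q),q.min(0).round(3),q.max(0).round(3))
    if len(q)>20:
        l=cv2.fitLine(q[:,:2].astype(np.float32),cv2.DIST_HUBER,0,.01,.01).ravel();print(" line",l)
        d=(q[:,:2]-l[2:])@np.array([-l[1],l[0]]);print(" width",np.percentile(d,[2,50,98]))
for nm,cam_,(a,b,c,d) in [("jar","scene",(240,296,266,328)),("box","side",(290,196,314,222)),("pinkR","scene",(222,228,262,284)),("pinkL","side",(232,205,284,250)),("small","scene",(380,205,410,245)),("cup","scene",(265,328,298,372))]:
    w=np.load(cam_+".npy")[b:d,a:c].reshape(-1,3);w=w[(w[:,2]>.012)&(w[:,2]<.14)]
    print(nm,len(w),np.percentile(w,2,axis=0).round(3),np.percentile(w,98,axis=0).round(3))
f=cv2.imread("pics/scene.png")[205:295,205:345]; g=cv2.imread("pics/side.png")[195:335,225:365]
cv2.imwrite("pics/crop.png",np.hstack([cv2.resize(f,(400,400)),cv2.resize(g,(400,400))]))
E
```

```text
scene 840 [ 0.3936683  -0.01924809  0.00435431] [0.53269675 0.0737531  0.09335555]
 table z 0.00039559863313849914
 z0.00 39 [0.518 0.025 0.007] [ 0.394 -0.015  0.004] [0.533 0.073 0.01 ]
 z0.01 103 [0.489 0.022 0.016] [ 0.394 -0.016  0.01 ] [0.532 0.073 0.02 ]
 z0.02 109 [0.484 0.019 0.025] [ 0.398 -0.017  0.02 ] [0.531 0.074 0.03 ]
 z0.03 119 [0.493 0.023 0.035] [ 0.43  -0.017  0.03 ] [0.527 0.073 0.04 ]
 z0.04 95 [0.508 0.024 0.045] [ 0.457 -0.018  0.04 ] [0.524 0.073 0.05 ]
 z0.05 74 [0.514 0.024 0.055] [ 0.506 -0.017  0.05 ] [0.523 0.074 0.06 ]
 z0.06 74 [0.51  0.025 0.065] [ 0.505 -0.017  0.06 ] [0.515 0.071 0.07 ]
 z0.07 81 [0.507 0.023 0.075] [ 0.499 -0.019  0.07 ] [0.514 0.071 0.08 ]
 z0.08 124 [0.501 0.024 0.086] [ 0.49  -0.019  0.08 ] [0.51  0.073 0.09 ]
 z0.09 22 [0.503 0.018 0.091] [ 0.494 -0.017  0.09 ] [0.511 0.068 0.093]
 rail 2215 [ 0.57  -0.306  0.026] [0.736 0.473 0.034]
 line [ 0.02976605 -0.9995569   0.7141494  -0.03794908]
 width [-0.01464889  0.00010978  0.01453174]
side 523 [ 0.39319519 -0.02478818  0.00431724] [0.53132456 0.15542839 0.09692987]
 table z 0.000
[... 519 characters left out ...]
.045 0.07 ]
 z0.07 14 [ 0.509 -0.005  0.074] [ 0.503 -0.019  0.07 ] [0.514 0.043 0.08 ]
 z0.08 94 [0.501 0.021 0.087] [ 0.491 -0.021  0.08 ] [0.511 0.072 0.09 ]
 z0.09 26 [0.502 0.016 0.091] [ 0.493 -0.025  0.09 ] [0.508 0.068 0.097]
 rail 1435 [ 0.52  -0.313  0.026] [0.818 0.302 0.034]
 line [ 0.02793528 -0.9996097   0.7161592  -0.04426105]
 width [-0.0151894  -0.00058419  0.01464054]
jar 507 [ 0.49  -0.245  0.016] [ 0.536 -0.199  0.074]
box 372 [0.455 0.205 0.015] [0.51  0.266 0.052]
pinkR 707 [ 0.295 -0.169  0.015] [ 0.381 -0.049  0.09 ]
pinkL 686 [0.28  0.107 0.014] [0.405 0.193 0.092]
small 246 [0.617 0.221 0.012] [0.702 0.279 0.099]
cup 759 [ 0.614 -0.292  0.013] [ 0.677 -0.23   0.13 ]
```

View pics/crop.png

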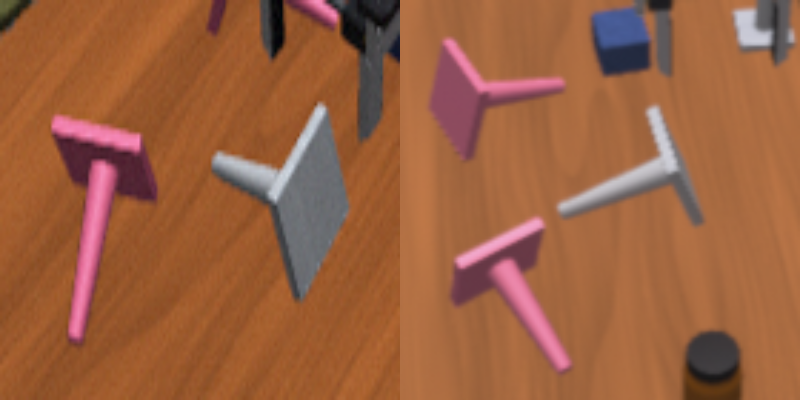

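```bash
python3 - <<'E'
from h import *
from scipy.optimize import least_squares
P=[]
for n in("scene","side"):
    W=np.load(n+".npy"); f=cv2.imread(f"pics/{n}.png").astype(int)
    u0,v0,u1,v1={"scene":(272,222,334,278),"side":(275,228,335,280)}[n]
    w=W[v0:v1,u0:u1]; g=f[v0:v1,u0:u1]
    m=(g.max(-1)-g.min(-1)<40)&(w[...,2]>0.006)&(w[...,2]<0.1)&(w[...,1]<.09)
    P.append(w[m])
P=np.vstack(P)
def sdf(q):
    a,r=q[:,0],np.hypot(q[:,1],q[:,2])
    d=np.abs(np.c_[a-.006,q[:,1],q[:,2]])-[.006,.045,.045]
    b=np.linalg.norm(np.maximum(d,0),axis=1)+np.minimum(d.max(1),0)
    d2=np.c_[np.abs(a-.07)-.06, r-(.015-.007*np.clip((a-.012)/.118,0,1))]
    c=np.linalg.norm(np.maximum(d2,0),axis=1)+np.minimum(d2.max(1),0)
    return np.minimum(b,c)
def pose(p):
    y,t=p[3],p[4]   # foot->post dir
    x=np.array([-np.cos(y)*np.cos(t),-np.sin(y)*np.cos(t),-np.sin(t)])
    yy=np.array([np.sin(y),-np.cos(y),0]); return np.c_[x,yy,np.cross(x,yy)]
r=least_squares(lambda p:sdf((P-p[:3])@pose(p)),[.52,.026,.047,.1,.3],loss="soft_l1",f_scale=.002)
p=r.x;R=pose(p);print(p.round(4),"yaw,dip deg",np.degrees(p[3:]).round(1),"rms",np.sqrt(np.mean(sdf((P-p[:3])@R)**2)))
print(R.round(3))
for nm,q in dict(push=(.012,0,.036),end=(.13,0,0),upe=(.012,0,.045),low=(0,0,-.045),low2=(.012,0,-.045)).items(): print(nm,(p[:3]+R@np.array(q)).round(4))
E
```

```text
[0.5163 0.0283 0.047  0.0911 0.3083] yaw,dip deg [ 5.2 17.7] rms 0.002081102713883534
[[-0.949  0.091 -0.302]
 [-0.087 -0.996 -0.028]
 [-0.303  0.     0.953]]
push [0.494  0.0263 0.0777]
end [0.3929 0.0171 0.0076]
upe [0.4913 0.0261 0.0863]
low [0.5299 0.0296 0.0042]
low2 [5.185e-01 2.850e-02 5.000e-04]
```

>>> {"method": "send_rows", "body": {
  "rows": [
    {"roll": 7.07,"jaw": -0.1},
    {"roll": 7.07,"jaw": -0.1},
    {"roll": 7.07,"jaw": -0.1},
    {"roll": 7.07,"jaw": -0.1},
    {"roll": 7.07,"jaw": -0.1},
    {"roll": 7.07,"jaw": -0.1},
    {"roll": 7.07,"jaw": -0.1},
    {"roll": 7.07,"jaw": -0.1},
    {"roll": 7.07,"jaw": -0.1},
    {"roll": 7.07,"jaw": -0.1},
    {"roll": 7.07,"jaw": -0.1},
    {"roll": 7.07,"jaw": -0.1}
  ]
}}

```text
invalid input at $.rows[0]: expected keys dx, dy, dz, roll, jaw
```

>>> {"method": "send_rows", "body": {
  "rows": [
    {"dx": 0,"dy": 0,"dz": 0,"roll": 7.07,"jaw": -0.1},
    {"dx": 0,"dy": 0,"dz": 0,"roll": 7.07,"jaw": -0.1},
    {"dx": 0,"dy": 0,"dz": 0,"roll": 7.07,"jaw": -0.1},
    {"dx": 0,"dy": 0,"dz": 0,"roll": 7.07,"jaw": -0.1},
    {"dx": 0,"dy": 0,"dz": 0,"roll": 7.07,"jaw": -0.1},
    {"dx": 0,"dy": 0,"dz": 0,"roll": 7.07,"jaw": -0.1},
    {"dx": 0,"dy": 0,"dz": 0,"roll": 7.07,"jaw": -0.1},
    {"dx": 0,"dy": 0,"dz": 0,"roll": 7.07,"jaw": -0.1},
    {"dx": 0,"dy": 0,"dz": 0,"roll": 7.07,"jaw": -0.1},
    {"dx": 0,"dy": 0,"dz": 0,"roll": 7.07,"jaw": -0.1},
    {"dx": 0,"dy": 0,"dz": 0,"roll": 7.07,"jaw": -0.1},
    {"dx": 0,"dy": 0,"dz": 0,"roll": 7.07,"jaw": -0.1}
  ]
}}

```text
time_s: 1.1
ee_pos: [0.5498, -0.0, 0.2051]
eef_rot: [-3.141, 0.001, 0.084]
force: [-0.9, -0.3, -1.2]
grip_width: 0.0519
grip_force: 0.0
```

>>> {"method": "send_rows", "body": {
  "rows": [
    {"dx": -17.3,"dy": -6.3,"dz": 0,"roll": 0,"jaw": -0.1},
    {"dx": -17.3,"dy": -6.3,"dz": 0,"roll": 0,"jaw": -0.1},
    {"dx": -17.3,"dy": -6.3,"dz": 0,"roll": 0,"jaw": -0.1},
    {"dx": -17.3,"dy": -6.3,"dz": 0,"roll": 0,"jaw": -0.1},
    {"dx": -17.3,"dy": -6.3,"dz": 0,"roll": 0,"jaw": -0.1},
    {"dx": 0,"dy": 0,"dz": 20,"roll": 0,"jaw": -0.1},
    {"dx": 0,"dy": 0,"dz": 20,"roll": 0,"jaw": -0.1},
    {"dx": 0,"dy": 0,"dz": 20,"roll": 0,"jaw": -0.1},
    {"dx": 0,"dy": 0,"dz": 20,"roll": 0,"jaw": -0.1},
    {"dx": 0,"dy": 0,"dz": 20,"roll": 0,"jaw": -0.1},
    {"dx": 0,"dy": 0,"dz": 0,"roll": 0,"jaw": -0.1}
  ]
}}

```text
time_s: 2.02
ee_pos: [0.4591, 0.0236, 0.1022]
eef_rot: [-3.141, 0.006, 0.09]
force: [-0.0, -0.3, -1.8]
grip_width: 0.0515
grip_force: 0.0
```

```bash
python3 - <<'E'
from h import *
a=cam("side")[0][190:330,230:400]; b=cam("wrist")[0]
save("look1.png",np.hstack([cv2.resize(a,(400,330)),cv2.resize(b,(400,330))])); print(get_obs()["ee_pos"])
E
```

```text
[0.46085863 0.02358363 0.1055859 ]
```

View pics/look1.png

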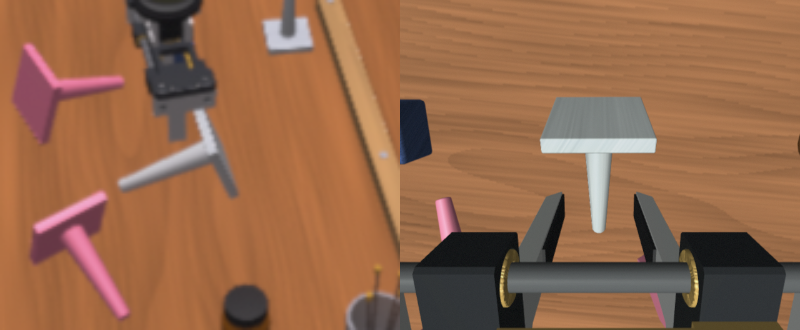

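The fingers (wrist view, columns 563 and 636) straddle the post at 598 behind the foot (541–656). The tool is centred, so I'll go down and push.

>>> {"method": "send_rows", "body": {
  "rows": [
    {"dx": 0,"dy": 0,"dz": 12,"roll": 0,"jaw": -0.1},
    {"dx": 0,"dy": 0,"dz": 12,"roll": 0,"jaw": -0.1},
    {"dx": 0,"dy": 0,"dz": 11,"roll": 0,"jaw": -0.1},
    {"dx": 5,"dy": 0,"dz": 0,"roll": 0,"jaw": -0.1},
    {"dx": 5,"dy": 0,"dz": 0,"roll": 0,"jaw": -0.1},
    {"dx": 5,"dy": 0,"dz": 0,"roll": 0,"jaw": -0.1},
    {"dx": 5,"dy": 0,"dz": 0,"roll": 0,"jaw": -0.1},
    {"dx": 5,"dy": 0,"dz": 0,"roll": 0,"jaw": -0.1},
    {"dx": 5,"dy": 0,"dz": 0,"roll": 0,"jaw": -0.1},
    {"dx": 5,"dy": 0,"dz": 0,"roll": 0,"jaw": -0.1},
    {"dx": 5,"dy": 0,"dz": 0,"roll": 0,"jaw": -0.1}
  ]
}}

```text
time_s: 3.03
ee_pos: [0.5014, 0.0273, 0.0706]
eef_rot: [3.142, -0.0, 0.09]
force: [-1.0, 0.9, 0.2]
grip_width: 0.052
grip_force: 0.3
```

>>> {"method": "send_rows", "body": {
  "rows": [
    {"dx": 4,"dy": 0,"dz": 0,"roll": 0,"jaw": -0.1},
    {"dx": 4,"dy": 0,"dz": 0,"roll": 0,"jaw": -0.1},
    {"dx": 4,"dy": 0,"dz": 0,"roll": 0,"jaw": -0.1},
    {"dx": 4,"dy": 0,"dz": 0,"roll": 0,"jaw": -0.1},
    {"dx": 4,"dy": 0,"dz": 0,"roll": 0,"jaw": -0.1},
    {"dx": 0,"dy": 0,"dz": 0,"roll": 0,"jaw": -0.1}
  ]
}}

```text
time_s: 3.53
ee_pos: [0.5214, 0.029, 0.0704]
eef_rot: [3.142, -0.0, 0.09]
force: [-0.4, -0.7, 0.6]
grip_width: 0.0519
grip_force: 0.4
```

```bash
python3 - <<'E'
from h import *
a=cam("side")[0][190:330,230:400]; b=cam("wrist")[0]
save("look2.png",np.hstack([cv2.resize(a,(400,330)),cv2.resize(b,(400,330))])); print(get_obs()["ee_pos"])
E
```

```text
[0.5207374  0.02900597 0.07033157]
```

View pics/look2.png

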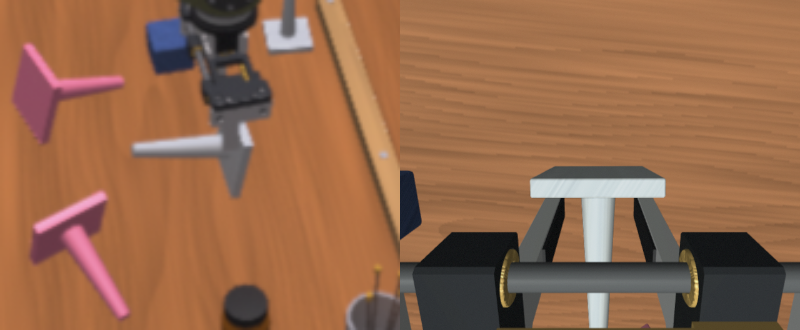

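The stand is turning about its lower edge, with the post rising between the fingers. I'll keep pushing.

>>> {"method": "send_rows", "body": {
  "rows": [
    {"dx": 4,"dy": 0,"dz": 0,"roll": 0,"jaw": -0.1},
    {"dx": 4,"dy": 0,"dz": 0,"roll": 0,"jaw": -0.1},
    {"dx": 4,"dy": 0,"dz": 0,"roll": 0,"jaw": -0.1},
    {"dx": 4,"dy": 0,"dz": 0,"roll": 0,"jaw": -0.1},
    {"dx": 4,"dy": 0,"dz": 0,"roll": 0,"jaw": -0.1},
    {"dx": 4,"dy": 0,"dz": 0,"roll": 0,"jaw": -0.1},
    {"dx": 4,"dy": 0,"dz": 0,"roll": 0,"jaw": -0.1},
    {"dx": 0,"dy": 0,"dz": 0,"roll": 0,"jaw": -0.1},
    {"dx": 0,"dy": 0,"dz": 0,"roll": 0,"jaw": -0.1}
  ]
}}

```text
time_s: 4.38
ee_pos: [0.5487, 0.0315, 0.0703]
eef_rot: [-3.142, 0.0, 0.09]
force: [-0.2, -0.2, 0.2]
grip_width: 0.0515
grip_force: 0.0
```

```bash
python3 - <<'E'
from h import *
a=cam("side")[0][190:330,230:400]; b=cam("wrist")[0]
save("look3.png",np.hstack([cv2.resize(a,(400,330)),cv2.resize(b,(400,330))])); print(get_obs()["ee_pos"])
E
```

```text
[0.54852381 0.031502   0.07038245]
```

View pics/look3.png

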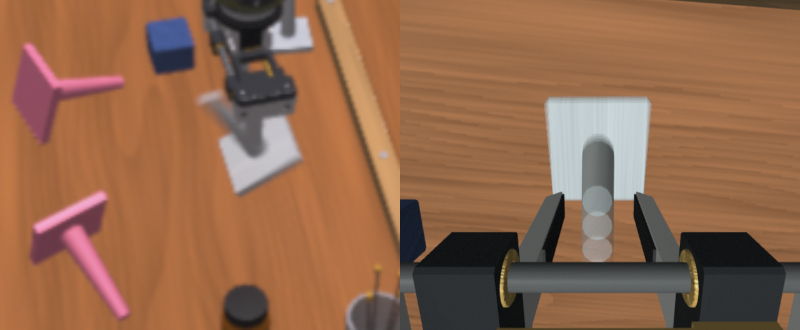

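The picture catches the stand dropping onto its foot, post between the fingers. I'll let it settle, back off and measure.

>>> {"method": "send_rows", "body": {
  "rows": [
    {"dx": 0,"dy": 0,"dz": 0,"roll": 0,"jaw": -0.1},
    {"dx": 0,"dy": 0,"dz": 0,"roll": 0,"jaw": -0.1},
    {"dx": 0,"dy": 0,"dz": 0,"roll": 0,"jaw": -0.1},
    {"dx": 0,"dy": 0,"dz": 0,"roll": 0,"jaw": -0.1},
    {"dx": 0,"dy": 0,"dz": 0,"roll": 0,"jaw": -0.1},
    {"dx": -10,"dy": 0,"dz": 0,"roll": 0,"jaw": -0.1},
    {"dx": -10,"dy": 0,"dz": 0,"roll": 0,"jaw": -0.1},
    {"dx": -10,"dy": 0,"dz": 0,"roll": 0,"jaw": -0.1},
    {"dx": -10,"dy": 0,"dz": 0,"roll": 0,"jaw": -0.1},
    {"dx": -10,"dy": 0,"dz": 0,"roll": 0,"jaw": -0.1},
    {"dx": -10,"dy": 0,"dz": 0,"roll": 0,"jaw": -0.1},
    {"dx": 0,"dy": 0,"dz": 0,"roll": 0,"jaw": -0.1}
  ]
}}

```text
time_s: 5.48
ee_pos: [0.4877, 0.0261, 0.0704]
eef_rot: [-3.142, 0.001, 0.09]
force: [0.4, -0.2, 0.0]
grip_width: 0.0515
grip_force: 0.0
```

```bash
cat >> h.py <<'E'
def meas(n,name=None):
    f,W=cam(n); g=f.astype(int)
    m=(g.max(-1)-g.min(-1)<45)&(abs(W[...,2]-.012)<.004)&(W[...,0]>.45)&(W[...,0]<.72)&(abs(W[...,1]-.03)<.12)
    m=cv2.morphologyEx(m.astype(np.uint8),cv2.MORPH_OPEN,np.ones((3,3)))>0
    q=W[m][:,:2]
    if len(q)<30: return print(n,"few",len(q))
    r=cv2.minAreaRect((q*1000).astype(np.float32)); print(n,len(q),"foot rect mm",r)
    p=W[(g.max(-1)-g.min(-1)<45)&(W[...,2]>.05)&(W[...,2]<.135)&(abs(W[...,1]-r[0][1]/1e3)<.03)&(abs(W[...,0]-r[0][0]/1e3)<.03)]
    if len(p): print(" post",len(p),p.mean(0).round(4),p.max(0).round(3))
    if name: save(name,f)
E
python3 - <<'E'
from h import *
print(get_obs()["ee_pos"])
for n in("scene","side"): meas(n,n+"4.png")
meas("wrist")
E
```

```text
[0.48770528 0.02605409 0.07042045]
scene 534 foot rect mm ((576.4835205078125, 34.682090759277344), (89.68126678466797, 91.86344909667969), 4.534862995147705)
 post 174 [0.5801 0.0294 0.0927] [0.589 0.044 0.134]
side 278 foot rect mm ((577.9383544921875, 32.022605895996094), (87.31517028808594, 94.47916412353516), 3.9214346408843994)
 post 171 [0.5767 0.0261 0.0909] [0.59  0.041 0.134]
wrist 23481 foot rect mm ((575.4804077148438, 35.36420440673828), (89.80360412597656, 90.04410552978516), 5.207067966461182)
 post 3689 [0.5732 0.0351 0.1213] [0.583 0.048 0.133]
```

View pics/scene4.png

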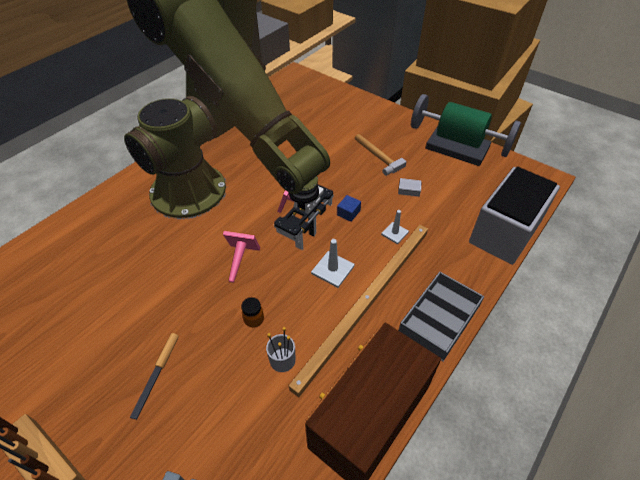

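Upright at (0.576, 0.034), yaw about 5°, visible at scene (333,268). The bystanders haven't moved. Next I'll lower the fingers behind the foot and approach.

>>> {"method": "send_rows", "body": {
  "rows": [
    {"dx": 0,"dy": 0,"dz": 13,"roll": 0,"jaw": -0.1},
    {"dx": 0,"dy": 0,"dz": 13,"roll": 0,"jaw": -0.1},
    {"dx": 0,"dy": 0,"dz": 13,"roll": 0,"jaw": -0.1},
    {"dx": 0,"dy": 0,"dz": 13,"roll": 0,"jaw": -0.1},
    {"dx": 0,"dy": 0,"dz": 6,"roll": 0,"jaw": -0.1},
    {"dx": 0,"dy": 0,"dz": 5,"roll": 0,"jaw": -0.1},
    {"dx": 6,"dy": 0,"dz": 0,"roll": 0,"jaw": -0.1},
    {"dx": 6,"dy": 0,"dz": 0,"roll": 0,"jaw": -0.1},
    {"dx": 6,"dy": 0,"dz": 0,"roll": 0,"jaw": -0.1},
    {"dx": 6,"dy": 0,"dz": 0,"roll": 0,"jaw": -0.1},
    {"dx": 0,"dy": 0,"dz": 0,"roll": 0,"jaw": -0.1}
  ]
}}

```text
time_s: 6.55
ee_pos: [0.5143, 0.0283, 0.008]
eef_rot: [3.141, -0.002, 0.09]
force: [0.6, -0.0, 0.3]
grip_width: 0.0514
grip_force: 0.0
```

>>> {"method": "send_rows", "body": {
  "rows": [
    {"dx": 4,"dy": 0,"dz": 0,"roll": 0,"jaw": -0.1},
    {"dx": 4,"dy": 0,"dz": 0,"roll": 0,"jaw": -0.1},
    {"dx": 4,"dy": 0,"dz": 0,"roll": 0,"jaw": -0.1},
    {"dx": 4,"dy": 0,"dz": 0,"roll": 0,"jaw": -0.1},
    {"dx": 4,"dy": 0,"dz": 0,"roll": 0,"jaw": -0.1},
    {"dx": 4,"dy": 0,"dz": 0,"roll": 0,"jaw": -0.1},
    {"dx": 4,"dy": 0,"dz": 0,"roll": 0.6,"jaw": -0.1},
    {"dx": 4,"dy": 0,"dz": 0,"roll": 0.6,"jaw": -0.1},
    {"dx": 4,"dy": 0,"dz": 0,"roll": 0.6,"jaw": -0.1},
    {"dx": 4,"dy": 0,"dz": 0,"roll": 0.6,"jaw": -0.1},
    {"dx": 4,"dy": 0,"dz": 0,"roll": 0.6,"jaw": -0.1},
    {"dx": 4,"dy": 0,"dz": 0,"roll": 0.6,"jaw": -0.1}
  ]
}}

```text
time_s: 7.55
ee_pos: [0.561, 0.032, 0.0075]
eef_rot: [-3.142, 0.0, 0.026]
force: [-4.8, 0.8, 4.2]
grip_width: 0.0519
grip_force: 2.3
```

```bash
python3 - <<'E'
from h import *
o=get_obs();print(o["ee_pos"],o["eef_rot"],o["force"])
meas("scene","scene5.png"); meas("side"); meas("wrist","wrist5.png")
E
```

```text
[0.56103575 0.03199315 0.00745586] [-3.14156479e+00  2.52900665e-05  2.61111659e-02] [-4.76189027  0.80271887  4.24152722]
scene 616 foot rect mm ((615.9952392578125, 30.69683837890625), (92.00199890136719, 91.63626861572266), 4.881716251373291)
 post 225 [0.6125 0.03   0.1   ] [0.629 0.061 0.134]
side 243 foot rect mm ((620.7850341796875, 30.034305572509766), (84.35772705078125, 90.63146209716797), 0.3110239505767822)
 post 130 [0.618  0.025  0.0996] [0.63  0.038 0.135]
wrist 33726 foot rect mm ((608.9691162109375, 34.536930084228516), (103.05330657958984, 90.2791519165039), 1.4857964515686035)
 post 33883 [0.5996 0.0357 0.1221] [0.628 0.065 0.133]
```

View pics/wrist5.png

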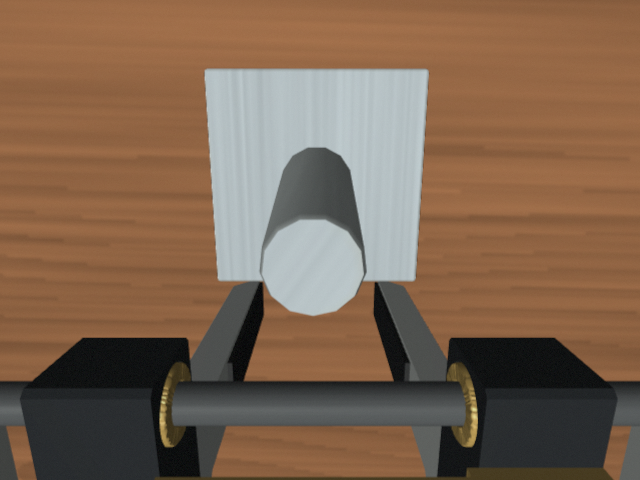

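Both fingers sit square on the foot's rear edge (columns about 250 and 385, row 282) and the palm is clear of the post. About 38 mm remain.

>>> {"method": "send_rows", "body": {
  "rows": [
    {"dx": 4,"dy": 0,"dz": 0,"roll": 0,"jaw": -0.1},
    {"dx": 4,"dy": 0,"dz": 0,"roll": 0,"jaw": -0.1},
    {"dx": 4,"dy": 0,"dz": 0,"roll": 0,"jaw": -0.1},
    {"dx": 4,"dy": 0,"dz": 0,"roll": 0,"jaw": -0.1},
    {"dx": 4,"dy": 0,"dz": 0,"roll": 0,"jaw": -0.1},
    {"dx": 4,"dy": 0,"dz": 0,"roll": 0,"jaw": -0.1},
    {"dx": 4,"dy": 0,"dz": 0,"roll": 0,"jaw": -0.1},
    {"dx": 2,"dy": 0,"dz": 0,"roll": 0,"jaw": -0.1},
    {"dx": 1,"dy": 0,"dz": 0,"roll": 0,"jaw": -0.1},
    {"dx": 1,"dy": 0,"dz": 0,"roll": 0,"jaw": -0.1},
    {"dx": 0,"dy": 0,"dz": 0,"roll": 0,"jaw": -0.1}
  ]
}}

```text
time_s: 8.62
ee_pos: [0.5928, 0.0328, 0.0075]
eef_rot: [-3.142, -0.0, 0.027]
force: [-0.4, 0.8, -0.6]
grip_width: 0.0518
grip_force: 0.3
```

>>> {"method": "send_rows", "body": {
  "rows": [
    {"dx": 1,"dy": 0,"dz": 0,"roll": 0,"jaw": -0.1},
    {"dx": 1,"dy": 0,"dz": 0,"roll": 0,"jaw": -0.1}
  ]
}}

```text
time_s: 8.78
ee_pos: [0.5946, 0.0329, 0.0075]
eef_rot: [-3.142, 0.0, 0.027]
force: [-2.5, -0.6, -0.1]
grip_width: 0.0518
grip_force: 0.9
```

>>> {"method": "send_rows", "body": {
  "rows": [
    {"dx": 1,"dy": 0,"dz": 0,"roll": 0,"jaw": -0.1},
    {"dx": 0,"dy": 0,"dz": 0,"roll": 0,"jaw": -0.1}
  ]
}}

```text
time_s: 8.95
ee_pos: [0.5959, 0.0329, 0.0075]
eef_rot: [3.142, -0.0, 0.027]
force: [-1.4, -0.1, -1.9]
grip_width: 0.0512
grip_force: 0.4
```

>>> {"method": "send_rows", "body": {
  "rows": [
    {"dx": 1,"dy": 0,"dz": 0,"roll": 0,"jaw": -0.1},
    {"dx": 0,"dy": 0,"dz": 0,"roll": 0,"jaw": -0.1}
  ]
}}

```text
time_s: 9.12
ee_pos: [0.5968, 0.0329, 0.0075]
eef_rot: [-3.142, -0.0, 0.027]
force: [-1.5, -0.2, 0.1]
grip_width: 0.0513
grip_force: 0.6
```

```bash
python3 - <<'E'
from h import *
o=get_obs();print(o["ee_pos"],o["eef_rot"],o["force"])
meas("wrist","wrist6.png")
E
```

```text
[0.59678738 0.03293874 0.00750687] [-3.14157527e+00 -1.90893057e-04  2.72236624e-02] [-1.50292551 -0.23096224  0.05848017]
wrist 35165 foot rect mm ((645.8480834960938, 28.650901794433594), (101.47156524658203, 238.83480834960938), 1.5728458166122437)
 post 33387 [0.6356 0.0271 0.1222] [0.663 0.059 0.133]
```

View pics/wrist6.png

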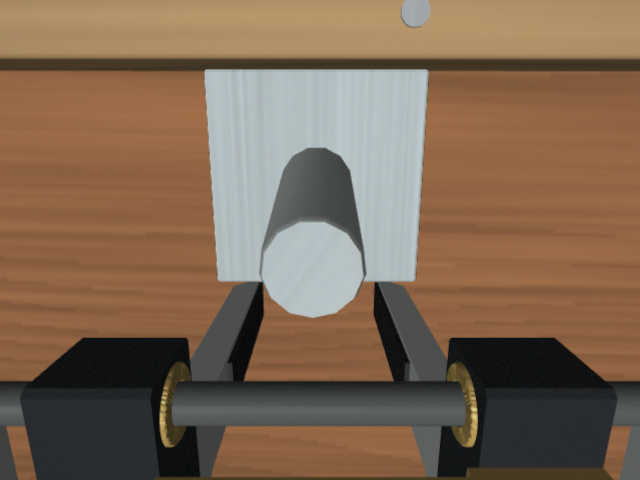

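The foot's front edge (row 70) is parallel to the rail and a few mm short of it. I'll keep on in 1 mm steps until the force rises.

>>> {"method": "send_rows", "body": {
  "rows": [
    {"dx": 1,"dy": 0,"dz": 0,"roll": 0,"jaw": -0.1},
    {"dx": 0,"dy": 0,"dz": 0,"roll": 0,"jaw": -0.1}
  ]
}}

```text
time_s: 9.33
ee_pos: [0.5973, 0.033, 0.0074]
eef_rot: [-3.142, 0.001, 0.027]
force: [-5.3, 0.2, 2.4]
grip_width: 0.0516
grip_force: 2.4
```

>>> {"method": "send_rows", "body": {
  "rows": [
    {"dx": 1,"dy": 0,"dz": 0,"roll": 0,"jaw": -0.1},
    {"dx": 0,"dy": 0,"dz": 0,"roll": 0,"jaw": -0.1}
  ]
}}

```text
time_s: 9.5
ee_pos: [0.5975, 0.033, 0.0074]
eef_rot: [3.142, 0.003, 0.027]
force: [-11.0, -0.1, 6.6]
grip_width: 0.0516
grip_force: 5.7
```

>>> {"method": "send_rows", "body": {
  "rows": [
    {"dx": 1,"dy": 0,"dz": 0,"roll": 0,"jaw": -0.1},
    {"dx": 0,"dy": 0,"dz": 0,"roll": 0,"jaw": -0.1}
  ]
}}

```text
time_s: 9.67
ee_pos: [0.5976, 0.033, 0.0073]
eef_rot: [-3.142, 0.006, 0.027]
force: [-18.4, -0.3, 11.1]
grip_width: 0.0515
grip_force: 8.9
```

The TCP stops at x = 0.5976 while the force rises, so the foot is against the rail. Backing off.

>>> {"method": "send_rows", "body": {
  "rows": [
    {"dx": -2,"dy": 0,"dz": 0,"roll": 0,"jaw": -0.1},
    {"dx": -2,"dy": 0,"dz": 0,"roll": 0,"jaw": -0.1},
    {"dx": -5,"dy": 0,"dz": 0,"roll": 0,"jaw": -0.1},
    {"dx": -12,"dy": 0,"dz": 0,"roll": 0,"jaw": -0.1},
    {"dx": -12,"dy": 0,"dz": 0,"roll": 0,"jaw": -0.1},
    {"dx": -12,"dy": 0,"dz": 0,"roll": 0,"jaw": -0.1},
    {"dx": -12,"dy": 0,"dz": -20,"roll": 0,"jaw": -0.1},
    {"dx": -12,"dy": 0,"dz": -20,"roll": 0,"jaw": -0.1},
    {"dx": -12,"dy": 0,"dz": -20,"roll": 0,"jaw": -0.1},
    {"dx": 0,"dy": 0,"dz": -20,"roll": 0,"jaw": -0.1},
    {"dx": 0,"dy": 0,"dz": -20,"roll": 0,"jaw": -0.1},
    {"dx": 0,"dy": 0,"dz": 0,"roll": 0,"jaw": -0.1}
  ]
}}

```text
time_s: 10.67
ee_pos: [0.5202, 0.0308, 0.1113]
eef_rot: [3.141, -0.006, 0.027]
force: [1.3, -0.1, 0.8]
grip_width: 0.0514
grip_force: 0.0
```

```bash
python3 - <<'E'
from h import *
o=get_obs();print(o["ee_pos"],o["force"])
meas("scene"); f,W=cam("wrist"); a=cam("scene")[0]
save("fin.png",np.hstack([cv2.resize(f,(400,300)),cv2.resize(a,(400,300))]))
E
```

```text
[0.52024672 0.03080604 0.11133932] [ 1.26463709 -0.14108877  0.77243707]
scene 565 foot rect mm ((649.712646484375, 35.2801628112793), (83.81183624267578, 93.31344604492188), 0.5770591497421265)
 post 171 [0.6549 0.0291 0.0929] [0.664 0.042 0.133]
```

View pics/fin.png

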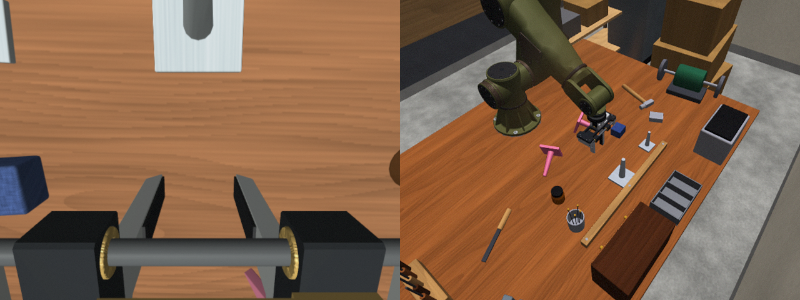

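The stand is upright with its foot against the rail, the fingers are clear and the bystanders are in place. Handing in.

```bash
python3 -c "from station import *; print(hand_in())"
```

```text
the job is handed in; nothing more can be done
None
```

I tipped the stand upright by pushing its foot, then pushed it up against the rail and handed the job in at about 11 s; nothing else in the last picture had moved, and no verdict came back.

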